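# Hold the slicer plate flush on its tilted seat

### The arm

A 6-joint arm with a two-finger parallel gripper is mounted at the origin on a cart in front of the work surface, level with it; the furniture and walls round the work are solid. World frame = base frame: x ahead of the robot, y to its left, z up, the work surface at z = 0. Lengths are in m, angles in degrees, forces in N, time in s.
With the tool pointing down it reaches from about 0.325 to 0.85 m from the base axis. Payload 15.5 kg.
Tool frame: the origin (TCP) lies midway between the tips of the shut fingers; the grasp point (between the pads) lies 19 mm behind it; z points along the fingers, y is the line along which they close (so a half turn about z gives the same grasp; the last joint's range is limited). The gripper opens to 91 mm and grips with 3 to 60 N. Pads are 32 mm wide; open, the fingers measure 118 mm over their backs; the gripper's body (76 mm by 178 mm) begins 60 mm behind the grasp point.
Start: joints at [-69.815, 28.281, 77.091, -0, 74.628, -5.472], TCP at [0.271, -0.563, 0.214] pointing down, gripper open.
Joint ranges: [-166.48, 166.48], [-47.26, 123.95], [12.59, 153.08], [-70.14, 250.14], [6.76, 159.57], [-176.63, 176.63]. Speed limits (degrees/s): [108.29, 108.29, 147.25, 172.46, 172.46, 172.46].

### API

Orientations are given as a 3x3 rotation matrix whose columns are the frame's x, y, z axes.
In Python, from bench import ctrl gives the robot as it stands. The module is installed in compiled form; this text tells all that it offers. Calls block until the motion is done:
- ctrl.goto(position, orientation): joint-space move of the TCP to a pose.
- ctrl.move_l(position, vel=0.15, ori=None, contact_N=None): straight line of the TCP; ori=None keeps the orientation; vel is the mean speed in m/s. With contact_N (N) it stops when the force on the tool has changed by that much, and returns True; else False.
- ctrl.movej(angles): joint-space move.
- ctrl.command_gripper(opening): opening from 0.0 (shut) to 1.0 (fully open); the grip force is fixed at half the most; returns when the fingers have stopped.
- ctrl.sleep(seconds).
- ctrl.ik(position, orientation): joint angles nearest the present ones, or None.
- ctrl.read_camera(name): name is "scene" or "top" or "wrist"; returns the picture (480x640x3 uint8, blue, green, red); there is no depth.
- ctrl.camera_params(name): a dict with "fx", "fy", "cx", "cy" (pixels), "pose" (4x4, takes a point from camera to world coordinates); the wrist camera has in their place "T_tool_cam" (4x4, takes a point from camera to tool coordinates, whose origin is the TCP and whose axes are the flange's). Camera axes: x right, y up, looking along -z (the intrinsics and any distortion apply to the point x, -y, -z); pixel columns grow to the right and rows downward; lengths in m; the calibration is good to about 2 mm. The wrist camera is an equidistant fisheye: a pixel r from the principal point sees the ray r / f radians off the axis. A picture is of the moment at which its call begins: read the wrist's pose just before it. camera_params takes no time and is no camera call.
A pose or a line that the arm cannot do raises ctrl.MotionError and nothing moves.
- ctrl.sign_off(): hands the job in; it is judged then, once.
Readings, each from a call of its own:
- ctrl.current_t(): time.
- ctrl.current_q(): joint angles.
- ctrl.current_dq(): joint speeds.
- ctrl.current_effort(): joint torques, N m.
- ctrl.current_tool_pos(): TCP position.
- ctrl.current_eef_rot(): TCP orientation.
- ctrl.current_contact_force(): force on the tool from outside, world axes, zero at the start.
- ctrl.current_wrist_torque(): the same for the moment, N m.
- ctrl.current_grip_width(): opening from 0.0 (shut) to 1.0 (fully open).
- ctrl.current_grasp_force(): force on a finger pad.
Only numpy, scipy, OpenCV 4.12 (cv2) and the standard library are available. Lean on these libraries where they do the work, as an engineer would, in place of code of your own. Each camera call takes 0.05 s, during which the arm holds its last target. There are 200 camera calls.

### The job

First push the slicer's catch drawer fully home until it snaps in. Then lift the loose slicer plate by its knob, tilt it to the slope of the slicer's seat and press it flush on the seat over the opening, centred and square with the seat, its long side across the slope. There is no latch, so finish while still gripping the knob and pressing the plate steadily against the seat, and leave the other things on the table alone.

Things in the scene. Friction and masses are not known exactly. Their poses are not given: they have to be found in the camera images.
- slicer: the slicer, fixed to the table: low grey box 220 long (its x) x 184 wide (its y) x 72 mm high, open on top; origin under its centre on the table; its x points from its front (drawer side, towards the robot) to its back. The tilted seat frame stands on it, the catch drawer comes out of its front along its -x.
- drawer (a joint): how far the catch drawer stands open, m: 0 is fully home. It slides with about 1 N of friction; between about 16 and 7 mm a sprung detent resists with about 4 N more, then it snaps home against a stop.
- drawer_front (a point): centre of the flat front panel of the white catch drawer (panel 176 wide x 50 high, lower edge 9 mm above the table; the point lies on its front surface 30 mm above the table). A lip 70 wide x 6 mm high stands 9 mm out of the panel, its underside 52 mm and its top 58 mm above the table. x axis: from the panel into the slicer, the way to push.
- seat: the slicer's seat: aluminium frame 130 (up the slope) x 164 wide x 8 mm, hinged at its lower front edge, 80 mm above the table; stiffly set at some slope between 8 and 22 degrees, rising away from the drawer side, and it does not yield to a push. Origin in the middle of the lower front edge, on the face; x up the slope, y across the slope, z out of the face.
- seat_face (a point): centre of the seat's sloped upper face, in the middle of its rectangular opening (66 up the slope x 96 mm across), 65 mm up the slope from the front edge. Axes as for the seat: x up the slope, y across, z out of the face.
- slicer_plate: the loose slicer plate: flat steel plate 100 (its x) x 140 (its y) x 6 mm with a black square knob in the middle of its top, about 0.25 kg; origin at the centre of its flat underside, z out of the knob side. It starts lying flat on the table, knob up.
- plate_knob (a point): the place to grip on the plate's knob: on its axis, 30 mm above the plate's underside. The knob is a square post 24 x 24 mm, sides along the plate's x and y, from the plate's top (6 mm) to 51 mm above the underside. Axes as for the plate.
- honey_jar: bystander: glass honey jar, 71 across x 110 mm high, origin under its centre
- small_tub: bystander: white round tub, 107 across x 80 mm high, origin under its centre
- paste_brush: bystander: flat brush with a red handle, 200 x 27 x 12 mm, lying, origin under its centre
- clear_tape: bystander: roll of tape lying flat, 94 across x 48 mm high, origin under its centre
There are look-alikes about, which are no part of the job. What is shaped like the slicer_plate but green or yellow is not meant.

How it is judged:
By the outcome, as a careful person would: the job done as asked, in the order asked, and still so for the second after the job is handed in, while the arm keeps its last pose, push and grip.
It also fails if it takes over 59 s, if anything falls off the work surface, if the arm or the gripper's body presses on something with over 40 N, if the wrist force passes 120 N, or if a joint passes its speed limit or range.

## Working session

There is one attempt and no reset: what is moved stays moved. The work goes in short steps, each a Python script; the robot and the scene stay as the last script left them, time stands still between calls to the robot, and variables do not carry over. Pictures are saved under pics/ and viewed, at most 10 in all, crops included, and the job is handed in when it is done.

```bash
mkdir -p pics
python3 - <<'E'
from bench import ctrl
import cv2,numpy as np
for n in("scene","top"):
    im=ctrl.read_camera(n);cv2.imwrite(f"pics/{n}0.png",im)
    p=ctrl.camera_params(n);print(n,{k:(np.round(v,4).tolist() if k=='pose' else v) for k,v in p.items()})
print(ctrl.camera_params("wrist"),ctrl.current_t(),ctrl.current_eef_rot())
E
```

```text
scene {'fx': 444.0906671828178, 'fy': 444.0906671828178, 'cx': 320.3279038656901, 'cy': 241.93833301977048, 'pose': [[-0.8948, 0.2346, -0.3799, 0.14], [-0.4462, -0.4387, 0.78, 0.7168], [0.0163, 0.8675, 0.4973, 0.6235], [0.0, 0.0, 0.0, 1.0]]}
top {'fx': 437.7101573341071, 'fy': 437.7101573341071, 'cx': 312.7849666375604, 'cy': 238.57062499201228, 'pose': [[0.0023, 0.9969, -0.0788, 0.4764], [-1.0, 0.0016, -0.009, -0.12], [-0.0089, 0.0789, 0.9968, 1.2677], [0.0, 0.0, 0.0, 1.0]]}
{'fx': 371.64829954431775, 'fy': 371.64829954431775, 'cx': 321.24888044464774, 'cy': 238.9142456187819, 'T_tool_cam': array([[-4.53876453e-04,  9.58290541e-01,  2.85795438e-01,
         7.96367614e-02],
       [ 9.99999320e-01,  7.42077038e-04, -9.00116757e-04,
        -1.66957288e-03],
       [-1.07465561e-03,  2.85794835e-01, -9.58290226e-01,
        -1.71622678e-01],
       [ 0.00000000e+00,  0.00000000e+00,  0.00000000e+00,
         1.00000000e+00]])} 0.1 [[ 9.01405917e-01  4.32974848e-01 -3.92643661e-04]
 [ 4.32975019e-01 -9.01405366e-01  1.00001159e-03]
 [ 7.90487611e-05 -1.07142126e-03 -9.99999423e-01]]
```

View pics/scene0.png

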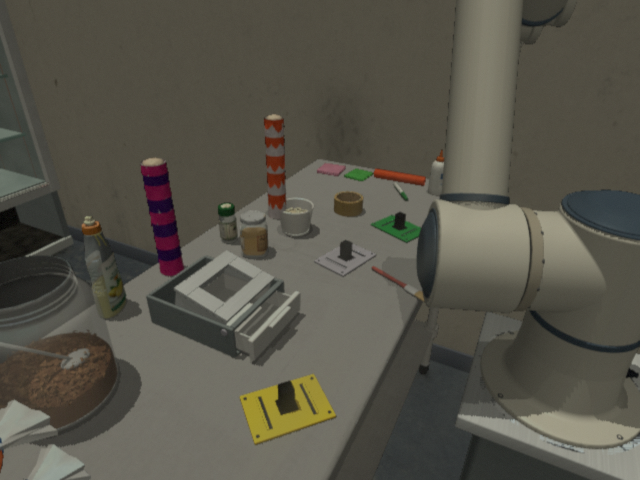

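View pics/top0.png

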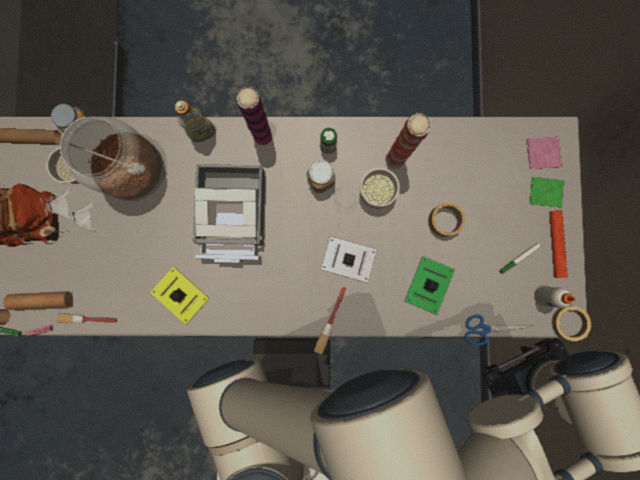

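Candidates for the plate in the top view are the grey-white one (349,259), the green one (430,285) and the yellow one (180,296). By the description I choose the grey one. Next is a close crop of it and the slicer.

```bash
cat > h.py <<'E'
import numpy as np,cv2
from bench import ctrl
P={n:ctrl.camera_params(n) for n in("scene","top")}
def ray(n,u,v):
    p=P[n];d=np.array([(u-p["cx"])/p["fx"],-(v-p["cy"])/p["fy"],-1.]);T=np.array(p["pose"]);return T[:3,3],T[:3,:3]@d
def onz(n,u,v,z):
    o,d=ray(n,u,v);return o+d*(z-o[2])/d[2]
def tri(a,b):  # two-view point (top px, scene px), gap
    o1,d1=ray("top",*a);o2,d2=ray("scene",*b)
    s=np.linalg.lstsq(np.c_[d1,-d2],o2-o1,rcond=None)[0]
    p,q=o1+s[0]*d1,o2+s[1]*d2;return (p+q)/2,np.linalg.norm(p-q)
E
python3 - <<'E'
from h import *
t=cv2.imread("pics/top0.png");s=cv2.imread("pics/scene0.png")
hsv=cv2.cvtColor(t,cv2.COLOR_BGR2HSV)
print("plate px",t[250,335],t[270,350],"table",t[230,300],"frame",t[195,230],t[248,225])
A=cv2.resize(t[155:270,185:265],None,fx=5,fy=5,interpolation=cv2.INTER_CUBIC)   #400x575
B=cv2.resize(s[240:360,140:310],(396,280),interpolation=cv2.INTER_CUBIC)
C=cv2.resize(t[230:290,315:385],(327,280),interpolation=cv2.INTER_CUBIC)
o=np.zeros((575,800,3),np.uint8);o[:,:400]=A;o[:280,404:800]=B;o[290:570,404:731]=C
cv2.imwrite("pics/c1.png",o)
E
```

```text
plate px [180 182 180] [180 183 187] table [140 155 164] frame [176 190 189] [117 130 138]
```

View pics/c1.png

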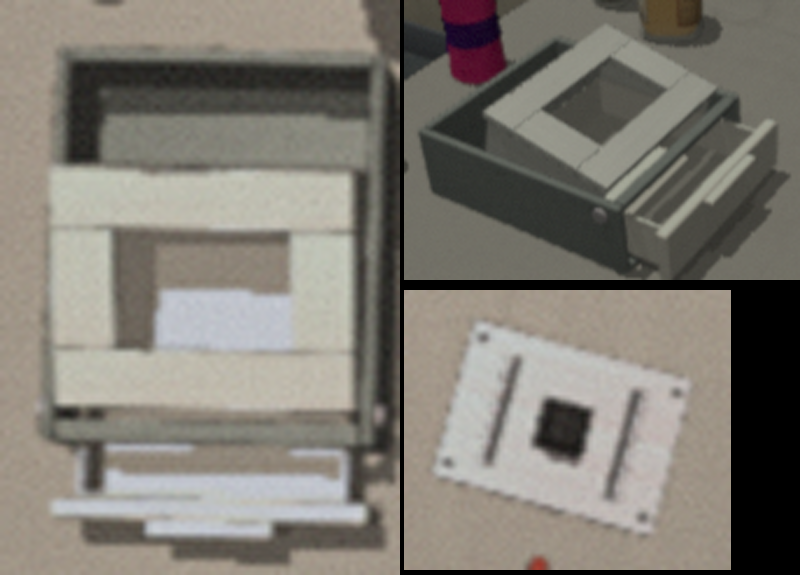

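The crop confirms the plate is the grey-white one with slots and a black knob, at top (349,259). The drawer is open. The seat-frame corners are at about top (195,188.6), (255.6,189.4), (255.6,236.6) and (195.6,236.6).

Run:
```python
from h import *
np.set_printoptions(precision=4,suppress=True)
t=cv2.imread("pics/top0.png");s=cv2.imread("pics/scene0.png")
a={"BL":(50,168),"BR":(353,171),"FR":(353,408),"FL":(53,408)}
b={"BL":(83,117),"BR":(208,25),"FR":(314,92),"FL":(208,197)}
C={}
for k in a:
    C[k],g=tri((185+a[k][0]/5-.4,155+a[k][1]/5-.4),(140+b[k][0]/2.33-.3,240+b[k][1]/2.33-.3));print(k,C[k],g)
c=sum(C.values())/4;x=C["BL"]+C["BR"]-C["FL"]-C["FR"];y=C["BL"]-C["BR"]+C["FL"]-C["FR"]
print("seat c",c,"len",np.linalg.norm(x)/2,np.linalg.norm(y)/2,"slope",np.degrees(np.arctan2(x[2],np.hypot(*x[:2]))),"yaw",np.degrees(np.arctan2(x[1],x[0])),np.degrees(np.arctan2(-y[0],y[1])))
# box top rim corners z=.072
for n,u in {"boxBL":(60,50),"boxBR":(385,55),"boxFR":(385,440),"boxFL":(42,440)}.items(): print(n,onz("top",185+u[0]/5-.4,155+u[1]/5-.4,.072))
# drawer panel top z=.059, lip front z=.058
for n,u in {"panL":(52,521),"panR":(366,523),"lipL":(147,536),"lipR":(271,537)}.items(): print(n,onz("top",185+u[0]/5-.4,155+u[1]/5-.4,.058))
# plate
def plate(im,box,n):
    x0,y0,x1,y1=box;h=cv2.cvtColor(im[y0:y1,x0:x1],cv2.COLOR_BGR2HSV)
    m=((h[...,1]<22)&(h[...,2]>(150 if n=="top" else 110))).astype(np.uint8)
    cs=cv2.findContours(cv2.morphologyEx(m,cv2.MORPH_CLOSE,np.ones((3,3))),0,1)[0];k=max(cs,key=cv2.contourArea)
    return k[:,0]+[x0,y0],cv2.contourArea(k)
k,A=plate(t,(310,225,390,292),"top");w=np.array([onz("top",*p,.006)[:2] for p in k])
r=cv2.minAreaRect((w*1000).astype(np.float32));print("plate",A,r)
g=t[230:290,315:385].max(2)<70
ys,xs=np.nonzero(g);u=(xs.mean()+315,ys.mean()+230);print("knob px",u,len(xs),onz("top",*u,.051),onz("top",*u,.03))
u,v=349.5,250
gs=s[235:262,335:360].max(2)<60;ys,xs=np.nonzero(gs);us=(xs.mean()+335,ys.mean()+235);print("knob scene",us,len(xs),onz("scene",*us,.03),tri(u_:=(349,259.5),us))
```

```text
BL [0.7026 0.2081 0.1063] 0.0030607521262511943
BR [0.6985 0.0433 0.1105] 0.00679065714422865
FR [0.5759 0.0479 0.0746] 0.0027145179900849997
FL [0.5751 0.2125 0.0732] 0.004215350100133326
seat c [0.638  0.128  0.0912] len 0.1298026421592147 0.16476663424572333 slope 15.417148034583828 yaw -2.0656314112582588 -0.5779128315224573
boxBL [0.7771 0.2148 0.072 ]
boxBR [0.7743 0.0336 0.072 ]
boxFR [0.5597 0.0311 0.072 ]
boxFL [0.5594 0.2197 0.072 ]
panL [0.5154 0.217  0.058 ]
panR [0.5147 0.0429 0.058 ]
lipL [0.5072 0.1641 0.058 ]
lipR [0.5068 0.0954 0.058 ]
plate 1585.0 ((517.9398803710938, -211.44277954101562), (140.35072326660156, 100.05931091308594), 74.5003890991211)
knob px (np.float64(348.4040404040404), np.float64(259.2929292929293)) 99 [ 0.5151 -0.208   0.051 ] [ 0.5158 -0.2095  0.03  ]
knob scene (np.float64(345.4852941176471), np.float64(250.54901960784315)) 204 [ 0.5155 -0.2047  0.03  ] (array([ 0.5166, -0.2109,  0.0263]), np.float64(0.0026739562727549557))
```

Measurements agree with the given sizes: plate 140.4 x 100.1 mm, seat 165 x 130 mm. Next I take a close wrist view of the seat, then push the drawer.

```bash
cat >> h.py <<'E'
D=np.diag([1.,-1,-1])
def wcam():
    T=np.eye(4);T[:3,:3]=ctrl.current_eef_rot();T[:3,3]=ctrl.current_tool_pos()
    p=ctrl.camera_params("wrist");return T@np.array(p["T_tool_cam"])
def wray(T,u,v):
    p=ctrl.camera_params("wrist");a,b=(u-p["cx"])/p["fx"],(v-p["cy"])/p["fy"];r=np.hypot(a,b);k=np.sinc(r/np.pi)
    return T[:3,3],T[:3,:3]@np.array([a*k,-b*k,-np.cos(r)])
def wonz(T,u,v,z):
    o,d=wray(T,u,v);return o+d*(z-o[2])/d[2]
E
python3 - <<'E'
from h import *
ctrl.goto([0.46,0.13,0.26],D)
ctrl.command_gripper(0.0)
T=wcam();im=ctrl.read_camera("wrist");np.save("T1.npy",T);cv2.imwrite("pics/w1.png",im)
print(ctrl.current_t(),ctrl.current_tool_pos(),T[:3,3])
E
```

```text
4.0667 [0.45998646 0.1299968  0.26000652] [0.53906407 0.13090833 0.43166468]
```

View pics/w1.png

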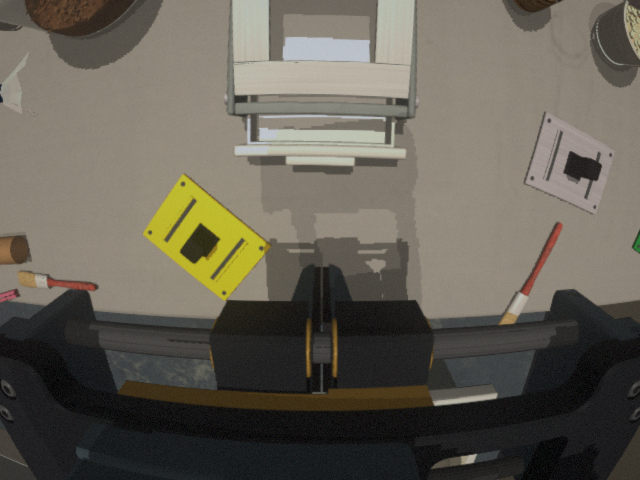

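The wrist camera looks back, so it shows only the seat's front part, at rows 0–97. The panel top edge is at (235–405,152). I push the drawer now and take the seat view from further forward afterwards.

Run:
```python
from h import *
c=s=np.sqrt(.5);R=np.array([[c,0,s],[0,-1,0],[s,0,-c]])
ctrl.goto([0.46,0.13,0.06],R);ctrl.move_l([0.475,0.13,0.025],.1)
r=ctrl.move_l([0.58,0.13,0.025],.05,contact_N=14)
print(r,ctrl.current_tool_pos(),ctrl.current_contact_force(),ctrl.current_t())
ctrl.sleep(.2);print(ctrl.current_contact_force())
ctrl.move_l([0.45,0.13,0.06],.25);ctrl.goto([0.57,0.13,0.27],D)
T=wcam();im=ctrl.read_camera("wrist");np.save("T2.npy",T);cv2.imwrite("pics/w2.png",im);cv2.imwrite("pics/top2.png",ctrl.read_camera("top"))
print(ctrl.current_t(),T[:3,3])
```

```text
True [0.53444798 0.12943927 0.02413729] [-5.95718334  0.58157735 -0.24468695] 8.8167
[-6.23324511  0.89294284 -0.19285789]
12.6083 [0.64885339 0.13109804 0.44105859]
```

View pics/w2.png

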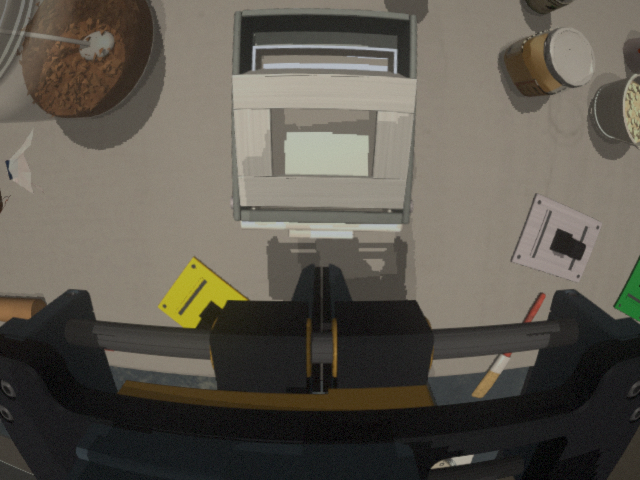

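Run:
```python
import cv2
w=cv2.imread("pics/w2.png");cv2.imwrite("pics/c2.png",cv2.resize(w[55:245,225:425],None,fx=4,fy=3,interpolation=cv2.INTER_CUBIC))
```

```text
(no output)
```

View pics/c2.png

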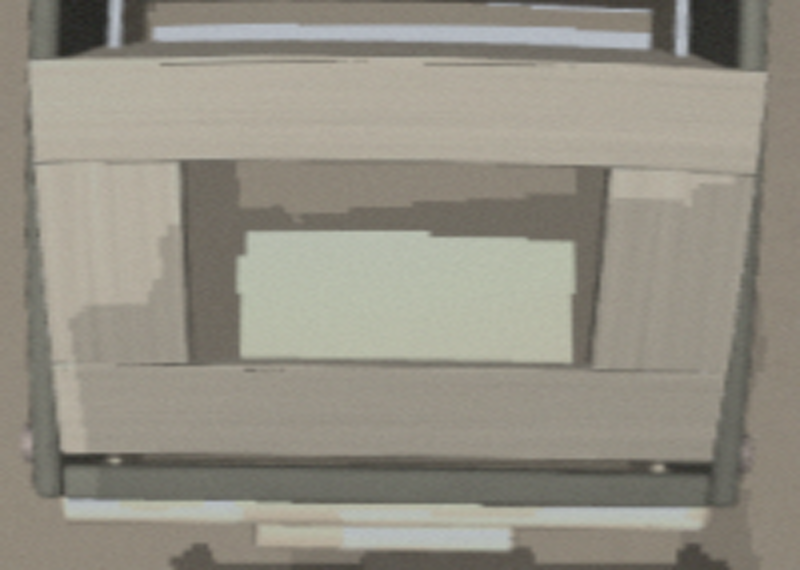

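Run:
```python
from h import *
np.set_printoptions(precision=4,suppress=True)
T=np.load("T2.npy");f=lambda x,y,z:wonz(T,225+x/4-.4,55+y/3-.4,z)
FL,FR=f(62,453,.08),f(712,460,.08);print("front",FL,FR,np.linalg.norm(FL-FR))
for a in range(9,23,2):
    z=.08+.13*np.sin(np.radians(a));BL,BR=f(30,60,z),f(767,70,z)
    x=(BL+BR-FL-FR)/2;c=(BL+BR+FL+FR)/4
    print(a,"L",np.linalg.norm(x),"W",np.linalg.norm(BL-BR),"c",c,"yaw",np.degrees(np.arctan2(x[1],x[0])),np.degrees(np.arctan2(-(BL-BR)[0],(BL-BR)[1])),np.degrees(np.arctan2(-(FL-FR)[0],(FL-FR)[1])))
# top view: same check
g=lambda p,z:onz("top",185+p[0]/5-.4,155+p[1]/5-.4,z)
a={"BL":(50,168),"BR":(353,171),"FR":(353,408),"FL":(53,408)}
A,B=g(a["FL"],.08),g(a["FR"],.08);print("top front",A,B)
for s in(11,13,15,17,19):
    z=.08+.13*np.sin(np.radians(s));C,E=g(a["BL"],z),g(a["BR"],z);x=(C+E-A-B)/2;print(s,"L",np.linalg.norm(x),"W",np.linalg.norm(C-E),"c",(A+B+C+E)/4)
b={"BL":(83,117),"BR":(208,25),"FR":(314,92),"FL":(208,197)}
q=lambda k,z:onz("scene",140+b[k][0]/2.33-.3,240+b[k][1]/2.33-.3,z)
A,B=q("FL",.08),q("FR",.08);print("scene front",A,B)
for s in(11,13,15,17,19):
    z=.08+.13*np.sin(np.radians(s));C,E=q("BL",z),q("BR",z);x=(C+E-A-B)/2;print(s,"L",np.linalg.norm(x),"W",np.linalg.norm(C-E),"c",(A+B+C+E)/4)
for n,p,z in(("boxf",(60,498),.072),("boxf",(720,505),.072),("panel",(65,517),.059),("panel",(705,526),.059),("lip",(258,545),.058),("lip",(510,549),.058)):print(n,f(*p,z))
```

```text
front [0.5759 0.2124 0.08  ] [0.5735 0.0489 0.08  ] 0.16358588113854566
9 L 0.12938080424461604 W 0.1687423654694441 c [0.6386 0.1293 0.0902] yaw -1.186421572092195 -0.933962309367803 -0.8434959687129154
11 L 0.12946737359250832 W 0.1665292506965872 c [0.6382 0.1294 0.0924] yaw -1.174771441339856 -0.9339623093678145 -0.8434959687129154
13 L 0.12970957265742644 W 0.16433110298847123 c [0.6379 0.1294 0.0946] yaw -1.1630716754947554 -0.9339623093677778 -0.8434959687129154
15 L 0.13010278646289558 W 0.16215060044948001 c [0.6375 0.1294 0.0968] yaw -1.1513372683467082 -0.9339623093678241 -0.8434959687129154
17 L 0.13064120716200714 W 0.15999039968607653 c [0.6372 0.1294 0.099 ] yaw -1.139583758473787 -0.9339623093678064 -0.8434959687129154
19 L 0.13131794175755643 W 0.1578531325701376 c [0.6368 0.1294 0.1012] yaw -1.1278272175641586 -0.9339623093677856 -0.8434959687129154
21 L 0.1321251356459773 W 0.1557414030324233 c [0.6365 0.1295 0.1033] yaw -1.1160842353458744 -0.9339623093678064 -0.8434959687129154
top front [0.5764 0.2118 0.08  ] [0.5766 0.0478 0.08  ]
11 L 0.12930366805737742 W 0.1
[... 209 characters left out ...]
 0.1617614237959632 c [0.6387 0.1273 0.099 ]
19 L 0.13064803497452632 W 0.16115422782690203 c [0.6382 0.1269 0.1012]
scene front [0.5677 0.2181 0.08  ] [0.5703 0.0541 0.08  ]
11 L 0.1359839546513679 W 0.17125411513326794 c [0.6354 0.1284 0.0924]
13 L 0.13170525578114592 W 0.16978858847604833 c [0.633  0.1309 0.0946]
15 L 0.12785197630276482 W 0.16833482602631497 c [0.6306 0.1335 0.0968]
17 L 0.12445432817313405 W 0.16689459896967773 c [0.6282 0.136  0.099 ]
19 L 0.12153840776955106 W 0.1654696620009553 c [0.6259 0.1384 0.1012]
boxf [0.5584 0.2156 0.072 ]
boxf [0.5559 0.044  0.072 ]
panel [0.5482 0.2176 0.059 ]
panel [0.5448 0.0447 0.059 ]
lip [0.5373 0.1654 0.058 ]
lip [0.5358 0.0976 0.058 ]
```

Slope is about 13–15° from vision. I firm it up by touching the low and high bars with the closed fingertips, then re-press the drawer to confirm it is against its stop.

Run:
```python
from h import *
np.set_printoptions(precision=4,suppress=True)
ctrl.move_l([.669,.129,.135],.25)
r1=ctrl.move_l([.669,.129,.09],.025,contact_N=5);ctrl.sleep(.1);p1=ctrl.current_tool_pos();print(r1,p1,ctrl.current_contact_force())
ctrl.move_l([.669,.129,.125],.15);ctrl.move_l([.576,.129,.105],.2)
r2=ctrl.move_l([.576,.129,.07],.025,contact_N=5);ctrl.sleep(.1);p2=ctrl.current_tool_pos();print(r2,p2,ctrl.current_contact_force())
d=np.array(p1)-p2;print("slope",np.degrees(np.arctan2(d[2],d[0])),ctrl.current_t())
ctrl.move_l([.52,.129,.12],.25)
c=s=np.sqrt(.5);R=np.array([[c,0,s],[0,-1,0],[s,0,-c]])
ctrl.goto([0.49,0.13,0.05],R);ctrl.move_l([0.51,0.13,0.025],.12)
r=ctrl.move_l([0.56,0.13,0.025],.04,contact_N=22);print(r,ctrl.current_tool_pos(),ctrl.current_contact_force(),ctrl.current_t())
ctrl.move_l([0.46,0.13,0.06],.25)
print(ctrl.current_t())
```

```text
True [0.6691 0.129  0.1077] [-1.6045 -0.9181  8.8199]
True [0.5761 0.129  0.0839] [-2.4574 -1.0026 11.5193]
slope 14.326735123560017 16.4917
True [0.5345 0.1297 0.024 ] [-6.8829  0.2757 -1.3468] 21.0333
21.5167
```

Touch gives a slope of 14.3°, and the touched height of 0.084 matches the model. The drawer stops at the same place under 22 N, so it is home. Now I grasp the plate.

```bash
cat >> h.py <<'E'
from scipy.spatial.transform import Rotation as Ro
def Rt(yaw,tilt=0.): return Ro.from_euler("z",yaw,degrees=True).as_matrix()@Ro.from_euler("y",-tilt,degrees=True).as_matrix()@D
E
python3 - <<'E'
from h import *
np.set_printoptions(precision=4,suppress=True)
ctrl.move_l([0.46,0.10,0.16],.3)
ctrl.goto([.5172,-.211,.12],Rt(-15.5))
ctrl.command_gripper(1.0)
T=wcam();cv2.imwrite("pics/w3.png",ctrl.read_camera("wrist"));np.save("T3.npy",T)
print(ctrl.move_l([.5172,-.211,.0125],.12,contact_N=10))
ctrl.command_gripper(0.0)
print(ctrl.current_grip_width(),ctrl.current_grasp_force(),ctrl.current_tool_pos(),ctrl.current_contact_force(),ctrl.current_t())
ctrl.move_l([.5172,-.211,.16],.2);ctrl.sleep(.2)
T=wcam();w=ctrl.read_camera("wrist");np.save("T4.npy",T);cv2.imwrite("pics/w4.png",w);t=ctrl.read_camera("top");cv2.imwrite("pics/top4.png",t)
print(ctrl.current_grip_width(),ctrl.current_tool_pos(),ctrl.current_t())
o=np.zeros((480,800,3),np.uint8);o[:,:480]=cv2.resize(w[:,:],(480,360))[:360].shape[0] and cv2.copyMakeBorder(cv2.resize(w,(480,360)),0,120,0,0,0)
o[:320,480:]=cv2.resize(t[200:300,300:400],(320,320));cv2.imwrite("pics/c4.png",o)
E
```

```text
False
0.2590449460448683 29.999932050704956 [ 0.5172 -0.211   0.0125] [ 0.051   0.5376 -0.0643] 28.8083
0.26170388072466244 [ 0.5169 -0.2108  0.1593] 30.0
```

View pics/w4.png

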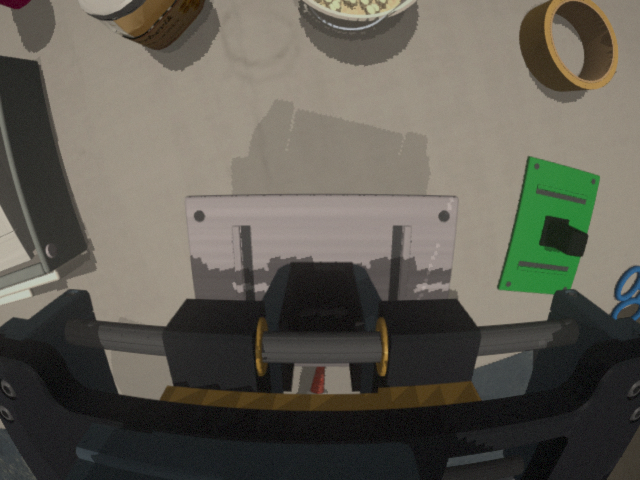

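The plate is held. Its far edge runs from (187,197) to (458,196), square to the fingers. I measure its offset in the tool frame.

Run:
```python
from h import *
np.set_printoptions(precision=4,suppress=True)
C=np.array(ctrl.camera_params("wrist")["T_tool_cam"])
for p in((187,197),(458,196.2),(199,215.5),(444.5,215.5)):
    o,d=wray(C,*p);print(o+d*(.0065-o[2])/d[2])
# same check before the grasp: plate was flat at z=.006
w=cv2.imread("pics/w4.png")
for x in(187,230,320,420,455):
    g=w[185:208,x-3:x+4].astype(float).sum(2).mean(1);print(x,185+np.argmax(np.diff(g)))
print([c.tolist() for c in w[190:204:2,320]])
```

```text
[ 0.0481 -0.0683  0.0065]
[0.0485 0.0693 0.0065]
[ 0.0384 -0.0625  0.0065]
[0.0383 0.0627 0.0065]
187 197
230 196
320 194
420 196
455 197
[[117, 130, 137], [115, 127, 134], [94, 100, 106], [130, 134, 143], [140, 142, 153], [141, 146, 157], [141, 146, 158]]
```

```bash
cat >> h.py <<'E'
YAW,SL=-0.9,14.3
RS=Rt(YAW,SL); N=-RS[:,2]; X=RS[:,0]; Y=-RS[:,1]
C0=np.array([.6383,.1293,.0961])
E
python3 - <<'E'
from h import *
np.set_printoptions(precision=4,suppress=True)
print(N,X,Y)
assert N[0]<0 and X[2]>0
ctrl.move_l([.50,-.20,.22],.2)
tgt=C0+.0005*X
ctrl.goto(tgt+.09*N,RS);ctrl.move_l(tgt+.028*N,.12);ctrl.sleep(.3)
f0=np.array(ctrl.current_contact_force());print(f0,ctrl.current_tool_pos(),tgt)
r=ctrl.move_l(tgt+.004*N,.015,contact_N=5);ctrl.sleep(.2)
p=np.array(ctrl.current_tool_pos());f=np.array(ctrl.current_contact_force())-f0
print(r,"h",(p-tgt)@N,"lat",(p-tgt)@X,(p-tgt)@Y,"F",f,f@N,"M",ctrl.current_wrist_torque(),ctrl.current_t())
print(Ro.from_matrix(ctrl.current_eef_rot()@RS.T).as_rotvec(degrees=True))
T=wcam();w=ctrl.read_camera("wrist");np.save("T5.npy",T);cv2.imwrite("pics/w5.png",w);cv2.imwrite("pics/top5.png",ctrl.read_camera("top"));cv2.imwrite("pics/scene5.png",ctrl.read_camera("scene"))
E
```

```text
[-0.247   0.0039  0.969 ] [ 0.9689 -0.0152  0.247 ] [ 0.0157  0.9999 -0.    ]
[ 0.5866 -0.3395 -2.8728] [0.632  0.1295 0.124 ] [0.6388 0.1293 0.0962]
True h 0.01209227633502545 lat -1.1143356696485645e-05 7.474983024032183e-06 F [-2.0861  0.0147  8.1034] 8.367613445273454 M [-0.1484  0.1226 -0.0521] 33.9833
[-0.004  0.004  0.004]
```

View pics/w5.png

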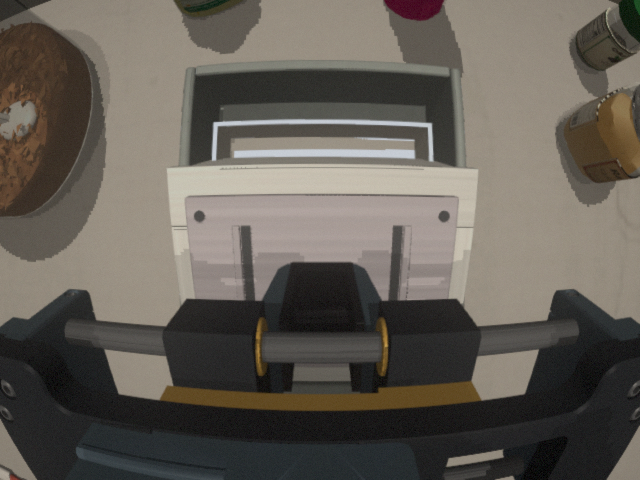

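The plate sits on the seat. The seat's back edge runs (166,168)–(478,170) and the plate's edge (187,197)–(458,197). Next I compute the margins (nominal 15 and 12 mm), with a finer edge view from the top camera.

Run:
```python
from h import *
np.set_printoptions(precision=4,suppress=True)
C=np.array(ctrl.camera_params("wrist")["T_tool_cam"])
def q(p,z):
    o,d=wray(C,*p);return o+d*(z-o[2])/d[2]
w=cv2.imread("pics/w5.png");t=cv2.imread("pics/top5.png");s=cv2.imread("pics/scene5.png")
print("seat",q((166,168),.0121),q((478,169.5),.0121),"plate",q((187,196.5),.0061),q((458,196.5),.0061))
o=np.zeros((600,800,3),np.uint8)
o[:280]=cv2.resize(w[150:262,160:480],(800,280),interpolation=cv2.INTER_CUBIC)
o[285:600,:400]=cv2.resize(t[160:255,175:295],(400,315),interpolation=cv2.INTER_CUBIC)
o[285:600,405:800]=cv2.resize(s[220:360,140:315],(395,315),interpolation=cv2.INTER_CUBIC)
cv2.imwrite("pics/c5.png",o)
```

```text
seat [ 0.0633 -0.0821  0.0121] [0.0625 0.0818 0.0121] plate [ 0.0488 -0.0688  0.0061] [0.0487 0.0689 0.0061]
```

View pics/c5.png

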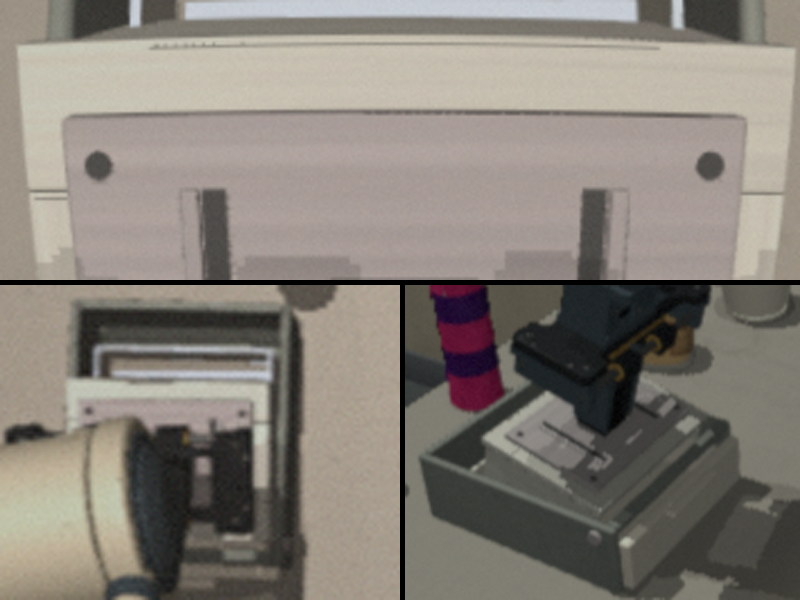

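Margins are 14.3 mm at the back and 13 mm on each side, and square within 0.3°. The scene view shows the drawer shut. I press a little more, check it is steady, and hand in.

Run:
```python
from h import *
np.set_printoptions(precision=4,suppress=True)
f0=np.array([.587,-.34,-2.873]);tgt=C0+.0005*X
p=np.array(ctrl.current_tool_pos())
F=lambda:(np.array(ctrl.current_contact_force())-f0)@N
for i in range(8):
    if F()>14: break
    p=p-.0003*N;ctrl.move_l(p,.01);ctrl.sleep(.15)
    print(i,F())
ctrl.sleep(.7);q=np.array(ctrl.current_tool_pos())
print("F",F(),ctrl.current_contact_force(),"M",ctrl.current_wrist_torque(),"h",(q-tgt)@N,(q-tgt)@X,(q-tgt)@Y,ctrl.current_grip_width(),ctrl.current_grasp_force(),ctrl.current_t())
if 8<F()<30: ctrl.sign_off();print("handed in")
```

```text
0 10.292213468217184
1 14.923122641997177
F 15.428334540264673 [-7.575   1.0047 10.963 ] M [-0.1904  0.6417 -0.1081] h 0.012067672687372733 3.810470867298781e-05 2.282342665178327e-05 0.2614022311026705 30.002734065055847 35.6333
the job is handed in; nothing more can be done
handed in
```

The drawer is pushed home against its stop, and the plate is pressed onto the seat at about 15 N with the knob still gripped. It is centred to about 1 mm and square to about 0.3°, and the job was handed in at 35.6 s.

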